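# Clamp the tailstock of a pair of bench centres with a pump shaft between the centres

### The job

The pump shaft lies in the vee rests of the bench centres, ready for a run-out check. Slide the tailstock up until the shaft sits on both centres with the spring centre pressed back about half of its stroke, hold it there against the spring, and turn the black wing knob clockwise until it is tight, so that the tailstock stays put when you let go. Do not disturb the dial indicator, mallet, spanner and cylinder barrel around it.

Things in the scene. Friction and masses are not known exactly. Their poses are not given: they have to be found in the camera images.
- bed: Grey-green cast bed of the bench centres, fixed to the bench: 530 mm long (its own y axis), 90 mm wide, its top 45 mm above the bench. Origin on the bench under the bed's middle. Everything slides along its y axis; +y runs from the tailstock to the headstock. The common axis of both centres lies 105 mm above the bench over the bed's middle line (x = 0).
- head_tip (a point): Tip of the headstock's fixed 60-degree steel centre. It points along the bed's -y. The headstock is bolted down and does not move.
- tailstock (a joint): Travel of the tailstock along the bed's +y in m, 0 to 0.130; 0 is farthest from the headstock. A grey-green casting whose foot is 70 mm wide, 22 mm high (top 67 mm above the bench) and reaches from 40 mm behind the knob's axis to 88 mm ahead of it (ahead = towards the headstock). Free, it slides with 2 N and light damping; with the knob tight it resists well over 25 N.
- sleeve_mouth (a point): Centre of the front face of the tailstock's steel sleeve (28 mm across), 102 mm ahead of the knob's axis; the spring centre comes out of it. The sleeve sits in the tailstock's upright, 46 mm wide, from 52 to 88 mm ahead of the knob's axis, its round top 128 mm above the bench; a cap stands 5 mm out of the upright's back.
- tail_tip (a point): Tip of the tailstock's spring centre, a 16 mm steel plunger with a 60-degree point. At rest it stands 26 mm out of the sleeve, so 128 mm ahead of the knob's axis. A dark groove round it, 6 mm from the sleeve at rest, comes level with the sleeve's mouth at half stroke.
- spring_centre (a joint): How far the spring centre is pressed back into the sleeve, in m: 0 at rest, 0.012 at the solid stop, half stroke 0.006. Its spring starts at 4 N and adds 1 N per mm (10 N at half stroke); it pushes the tailstock back for as long as the knob is loose.
- clamp_knob (a joint): Angle of the wing knob in rad, growing clockwise seen from above: 0 loose, wing square across the bed; 1.45 at its stop, wing nearly along the bed. Starts loose, between 0 and 0.4. Up to 0.7 it turns against about 0.13 N m; then it bites harder, to about 0.25 N m at the stop, which is tight. It springs back less than 0.1 when let go.
- knob_grip (a point): Point on the knob's upright axis, in the middle of the wing, 107 mm above the bench; its own x axis runs along the wing. The black two-lobed wing is 72 mm long and 14 mm thick with flat sides, from 88 mm above the bench up to 114 mm in the middle and 122 mm at the lobes; under it is a hub 22 mm across. The knob moves with the tailstock.
- shaft: Loose stepped steel pump shaft, 170 mm long, about 0.7 kg, lying along the bed in two vee rests at the height of the centres. Origin in its middle, on its axis; +y towards the headstock. Ends 22 mm, journals 26 mm, collar 36 mm across. It starts 3 to 12 mm short of the headstock's centre and slides in the oiled vees with 1 to 3 N. Each end has a centre hole 10 mm across.
- shaft_tail_seat (a point): Point on the shaft's axis 7 mm inside the end face towards the tailstock, 78 mm from the shaft's origin: where the spring centre's tip lies when it is seated in the centre hole.
- shaft_head_seat (a point): The same point at the headstock's end, 7 mm inside the face, 78 mm from the shaft's origin: where the headstock centre's tip lies when seated.
- indicator: Dial indicator on a magnetic stand, 200 mm high, loose, beside the headstock's end of the bed, on the side away from the robot. Bystander.
- mallet: Mallet with white nylon faces and a wooden handle, 225 mm long, lying on the bench beyond the tailstock. Bystander.
- barrel: Steel cylinder barrel of a pump, 86 mm across, 65 mm high, standing beyond the headstock. Bystander.
- spanner: Combination spanner, 170 mm long, lying on the bench between the bed and the robot. Bystander.
Things that resemble listed ones, but are neither listed nor needed, are in the scene too. There is more than one size of the shaft; the one meant has the size given above.

How it is judged:
By the outcome, as a careful person would: the job done as asked, in the order asked, and still so for the second after the job is handed in, with the robot touching nothing.
It also fails if it takes over 35 s, if anything falls off the work surface, if the arm or the gripper's body presses on something with over 40 N, if the wrist force passes 120 N, or if a joint passes its speed limit or range.

### The arm

A 6-joint arm with a two-finger parallel gripper is mounted at the origin on the work surface. World frame = base frame: x ahead of the robot, y to its left, z up, the work surface at z = 0. Lengths are in mm, angles in rad, forces in N, time in s.
With the tool pointing down it reaches from about 275 to 1000 mm from the base axis. Payload 8.4 kg.
Tool frame: the origin (TCP) lies on the centre line of the jaws, within the pads' length; the fingertips stand r.tip_reach ahead of it and the grasp point (between the pads) lies 11 mm behind it (r.tip_reach is the distance from the TCP to the fingertips, in mm); z points along the fingers, y is the line along which they close (so a half turn about z gives the same grasp; the last joint's range is limited). The gripper opens to 85 mm and grips with 20 to 120 N. Pads are 22 mm wide; open, the fingers measure 114 mm over their backs; the gripper's body (76 mm by 85 mm) begins 54 mm behind the grasp point. The pads swing forward as they close: fully open they stand 13 mm farther back than shut.
Start: joints at [-1.289, 0.353, 1.633, -0, 1.155, -0.002], TCP at [175.002, -600.002, 239.281] pointing down, gripper open.
Joint ranges: [-2.63, 2.63], [-0.92, 2.1], [0.06, 2.66], [-1.3, 4.44], [0, 2.69], [-3.02, 3.02]. Speed limits (rad/s): [2.22, 2.22, 2.79, 3.14, 3.14, 3.14].

### API

Orientations are given as [roll, pitch, yaw] about the fixed x, y, z axes, in that order (R = Rz(yaw) Ry(pitch) Rx(roll)).
In Python, from rig import r gives the robot as it stands.
- The arm moves only by the tool carry_out, never from a script. Its argument "targets" is a list of rows, each an object with "dp": the shift along the tool's x, y, z in mm, a list of three; "yaw": the turn about the tool's z in degrees. A call has 1 to 12 rows; each row is the pose to reach, as a shift and turn from the pose commanded when the call began, along the tool's axes at that moment; what a row does not reach only later rows make up. A row lasts 1/8 s, in which the tool goes at most 62.5 mm and 10.7 degrees, less where a joint would pass 70% of its speed; a pose out of reach is approached as far as the arm can. A call with a gripper value outside its range is refused whole. "fingers" is the opening, from -1 (shut) to 1 (fully open), so that 0 is half open, set as the call begins (left out, the last holds). The fingers move at their own pace and stop on an object; "grip_force" is the grip in N (left out, the last holds). Time passes only in rows, so rows that repeat a pose let the fingers close. It gives the time, the measured TCP pose, the force, the opening and the grip force at its end, in the units of the state.
- r.sense(): the state, without advancing time (a new reading comes with each control period).
- r.grab_frame(name): name is "side" or "top"; returns the picture (420x560x3 uint8, red, green, blue); there is no depth.
- r.get_calibration(name): a dict with "fx", "fy", "cx", "cy" (pixels), "rvec" (rotation vector, rad) and "tvec" (3), from world to camera coordinates, as OpenCV has them. Camera axes: x right, y down, z forward; pixel columns grow to the right and rows downward; lengths in mm; the calibration is good to about 2 mm. A picture is of the moment at which its call begins. get_calibration takes no time and is no camera call.
- r.sign_off(): hands the job in; it is judged then, once.
The state is a dict: "clock": time; "qpos": joint angles; "qvel": joint speeds; "joint_efforts": joint torques, N m; "eef_pos": TCP position; "tcp_rot": TCP orientation; "contact_force": force on the tool from outside, world axes, zero at the start; "wrist_torque": the same for the moment, N m; "opening": opening from 0.0 (shut) to 1.0 (fully open); "grasp_force": force on a finger pad.
Only numpy, scipy, OpenCV 4.12 (cv2) and the standard library are available. Lean on these libraries where they do the work, as an engineer would, in place of code of your own. Each camera call takes 0.05 s, during which the arm holds its last target. There are 200 camera calls.

## Working session

There is one attempt and no reset: what is moved stays moved. The work goes in short steps, Python scripts to look and compute and a tool call to move; the robot and the scene stay as the last step left them, time stands still between calls to the robot, and variables do not carry over. Pictures are saved under pics/ and viewed, at most 10 in all, crops included, and the job is handed in when it is done.

Besides the shell and the picture viewer there is one more tool, called after ">>>" as a command line: name --argument value ..., lists and objects as JSON in quotes. carry_out: Moves the arm, as the interface text tells. Its arguments: {"type":"object","properties":{"targets":{"type":"array","items":{"type":"object","properties":{"dp":{"type":"array","items":{"type":"number"}},"yaw":{"type":"number"}}}},"fingers":{"type":"number"},"grip_force":{"type":"number"}},"required":["targets"]}

```bash
ls; mkdir -p pics
cat > h.py <<'E'
import numpy as np, cv2
from rig import r
def cam(n):
    c=r.get_calibration(n); K=np.array([[c['fx'],0,c['cx']],[0,c['fy'],c['cy']],[0,0,1.]])
    return K,np.array(c['rvec'],float),np.array(c['tvec'],float)
def proj(n,P):
    K,rv,t=cam(n); return cv2.projectPoints(np.array(P,float).reshape(-1,3),rv,t,K,None)[0].reshape(-1,2)
def back(n,uv,z):
    K,rv,t=cam(n); R=cv2.Rodrigues(rv)[0]; o=-R.T@t
    d=(R.T@np.linalg.inv(K)@np.c_[np.array(uv,float).reshape(-1,2),np.ones(len(np.array(uv).reshape(-1,2)))].T).T
    return o+d*((np.array(z)-o[2])/d[:,2])[:,None]
def shot(n,f,crop=None,s=1):
    im=r.grab_frame(n)
    if crop: a,b,c,d=crop; im=im[b:d,a:c]
    im=cv2.resize(im,None,fx=s,fy=s,interpolation=cv2.INTER_CUBIC)
    cv2.imwrite('pics/'+f,im[:,:,::-1])
E
python3 - <<'E'
from h import *
shot('top','t0.png',s=1.4);shot('side','s0.png',s=1.4)
s=r.sense();print(s,r.tip_reach)
for n in('top','side'):
    K,rv,t=cam(n);print(n,K[0,0],-cv2.Rodrigues(rv)[0].T@t,cv2.Rodrigues(rv)[0])
E
```

```text
pics
{'clock': 0.1, 'qpos': array([-1.28941507e+00,  3.53607612e-01,  1.63407801e+00,  1.21933341e-05,
        1.15519649e+00, -2.39043311e-03]), 'qvel': array([-0.00137913, -0.00230863, -0.00291727,  0.00038748, -0.00041566,
        0.00027664]), 'joint_efforts': array([ 1.11758523e-03, -6.06357408e+01, -3.42821789e+01,  2.48697899e-05,
        4.01429774e-03,  1.30386999e-05]), 'eef_pos': array([ 174.87685124, -599.58943735,  238.61099953]), 'tcp_rot': array([-3.14030322e+00, -1.42313454e-05,  2.83766748e-01]), 'contact_force': array([ 0.29476934, -1.16622687,  0.65214462]), 'wrist_torque': array([ 0.02636179, -0.00069174, -0.00038559]), 'grasp_force': 0.0, 'opening': 1.001073473702648} 8.0
top 442.9480319045544 [408.9713179  187.47270879 982.54785914] [[-0.00457984 -0.99982647  0.01805676]
 [-0.99340073  0.0024795  -0.11466842]
 [ 0.11460375 -0.01846276 -0.9932397 ]]
side 455.5224639361351 [ 47.33467284 676.94918899 637.87374666] [[-0.72196139 -0.69165998 -0.01944815]
 [-0.40052497  0.44066096 -0.80336646]
 [ 0.56422646 -0.57221009 -0.59516729]]
```

View pics/t0.png

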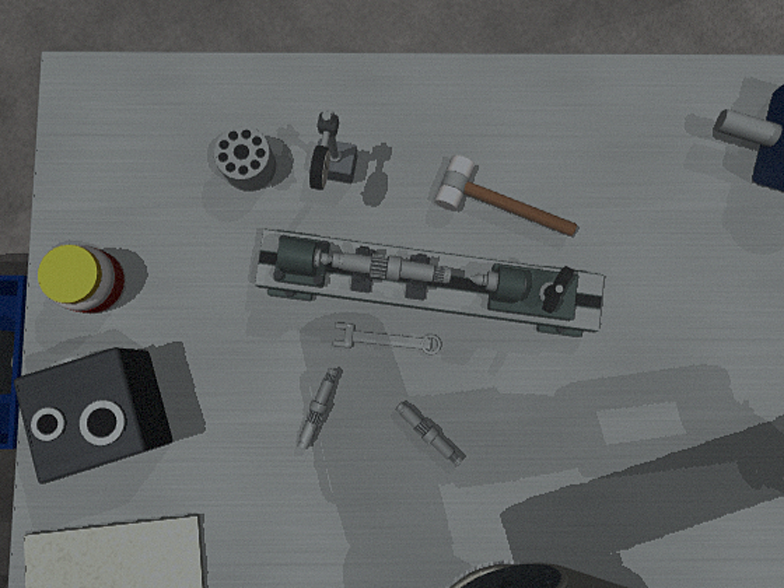

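View pics/s0.png

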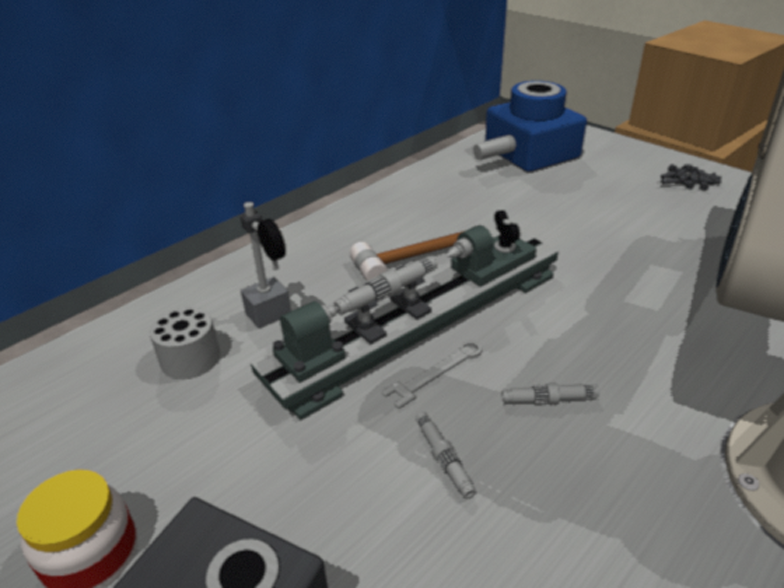

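The top view shows the bed from about (255,257) to (600,302), with the wing knob at (558,288) and the headstock at (300,260). There are three shafts: one on the bed's vees at (390,267), and shorter ones loose on the bench at (320,408) and (430,432). The one in the vees fits the description. I'll confirm it in a crop.

Run:
```python
from h import *
shot('top','t1.png',(175,155,440,245),3)
```

```text
(no output)
```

View pics/t1.png

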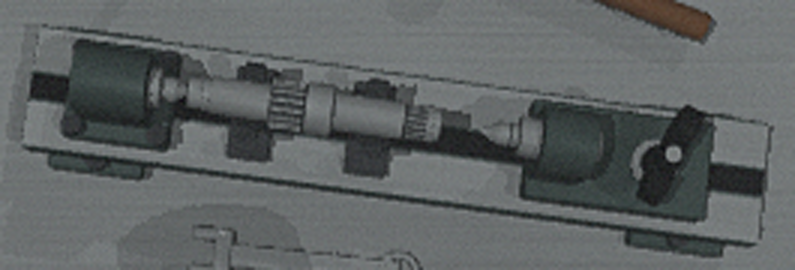

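The crop confirms the 170 mm shaft in the vees, spanning about (190,93) to (470,122). The spring centre's tip is at (478,131), the knob's middle at (674,153), and the wing ends at (692,110) and (652,203).

Run:
```python
from h import *
c=lambda L:np.array(L,float)/3+[175,155]-[.33,.33]
B=back('top',c([(38,25),(772,125),(760,243),(22,148)]),[45]*4);print('bed',B.round(1),np.linalg.norm(B[0]-B[1]),np.linalg.norm(B[0]-B[3]))
m=B.mean(0);d=(B[0]+B[3]-B[1]-B[2]);d/=np.linalg.norm(d);print('mid',m,'dir',d,np.degrees(np.arctan2(d[1],d[0])))
n=np.array([d[1],-d[0],0])
P=back('top',c([(674,153),(692,110),(652,203),(478,131),(470,122),(190,93),(178,88),(545,138)]),[114,120,120,105,105,105,105,105])
for nm,p in zip('knob w1 w2 tip shT shH htip? mouth'.split(),P):print(nm,p.round(1),'along %.1f across %.1f'%((p-m)@d,(p-m)@n))
w=P[1]-P[2];print('wing ang',np.degrees(np.arctan2(w[1],w[0])),np.linalg.norm(w))
```

```text
bed [[ 635.3  368.1   45. ]
 [ 561.8 -158.9   45. ]
 [ 476.9 -146.6   45. ]
 [ 546.2  377.7   45. ]] 532.1558125639743 89.67933289323761
mid [555.06127799 110.10086782  45.        ] dir [0.13457288 0.9909037  0.        ] 82.26607738699963
knob [531.9 -67.2 114. ] along -178.8 across 0.9
w1 [559.7 -78.4 120. ] along -186.2 across 30.0
w2 [498.  -49.7 120. ] along -166.1 across -35.1
tip [548.3  61.6 105. ] along -49.0 across -0.2
shT [554.4  66.9 105. ] along -42.9 across 5.2
shH [574.4 254.3 105. ] along 145.5 across -0.3
htip? [577.8 262.4 105. ] along 153.9 across 2.0
mouth [543.5  16.7 105. ] along -94.1 across 1.1
wing ang -24.90516126594743 68.09276644601323
```

```bash
cat >> h.py <<'E'
D=np.array([0.13457,0.99090,0]);M=np.array([555.06,110.10,0])
def to(p,yawdeg):
    s=r.sense();ro=s['tcp_rot'];y=ro[2];d=np.array(p)-s['eef_pos']
    X=np.array([np.cos(y),np.sin(y),0]);Y=np.array([np.sin(y),-np.cos(y),0])
    print('now',s['eef_pos'].round(1),np.degrees(ro).round(1),'F',s['contact_force'].round(1),'op',round(s['opening'],3),'q',s['qpos'].round(2),'t',s['clock'])
    print('dp',(d@X).round(1),(d@Y).round(1),(-d[2]).round(1),'yaw',-((yawdeg-np.degrees(y)+180)%360-180), 'bed dir in tool',(D@X).round(4),(D@Y).round(4))
E
python3 -c "
from h import *
to([531,-67,195],155)"
```

```text
now [ 174.9 -599.7  238.7] [-179.9   -0.    16.3] F [-0.2 -0.1 -0.4] op 1.003 q [-1.29  0.35  1.63  0.    1.16 -0.  ] t 0.15
dp 491.0 -411.7 43.7 yaw -138.73917475113535 bed dir in tool 0.4066 -0.9136
```

>>> carry_out --targets '[{"dp":[15,-12,0],"yaw":-6},{"dp":[49,-41,0],"yaw":-16},{"dp":[93,-78,0],"yaw":-26},{"dp":[140,-117,0],"yaw":-36},{"dp":[187,-156,0],"yaw":-46},{"dp":[233,-196,0],"yaw":-56},{"dp":[280,-235,0],"yaw":-66},{"dp":[327,-274,5],"yaw":-76},{"dp":[373,-313,10],"yaw":-86},{"dp":[420,-352,20],"yaw":-96},{"dp":[461,-387,32],"yaw":-106},{"dp":[491,-412,43],"yaw":-115}]' --fingers -0.2 --grip_force 60

```text
clock: 1.65
eef_pos: [531.9, -64.8, 195.8]
tcp_rot: [3.141, -0.0, 2.298]
contact_force: [-0.2, -0.1, -0.5]
opening: 0.402
grasp_force: 0.0
```

>>> carry_out --targets '[{"dp":[0,0,0],"yaw":-10},{"dp":[0,0,0],"yaw":-20},{"dp":[0,0,0],"yaw":-24},{"dp":[0,0,0],"yaw":-24}]'

```text
clock: 2.15
eef_pos: [530.8, -66.9, 196.1]
tcp_rot: [-3.141, -0.0, 2.709]
contact_force: [-0.2, 0.5, -0.4]
opening: 0.4
grasp_force: 0.0
```

```bash
python3 -c "
from h import *
to([531,-67,100],155)
shot('top','t2.png',(330,150,460,250),6)
shot('side','s2.png',(300,130,430,230),6)
print(proj('top',[[531,-67,107]]),proj('side',[[531,-67,107]]))"
```

```text
now [530.8 -66.9 196.1] [-180.    -0.   155.2] F [-0.2  0.5 -0.4] op 0.4 q [-0.13  0.26  1.87  0.    1.01 -1.27] t 2.15
dp -0.2 0.0 96.1 yaw 0.2276953712094496 bed dir in tool 0.293 0.9561
[[398.27190962 206.60062051]] [[361.96288983 160.70930361]]
```

View pics/s2.png

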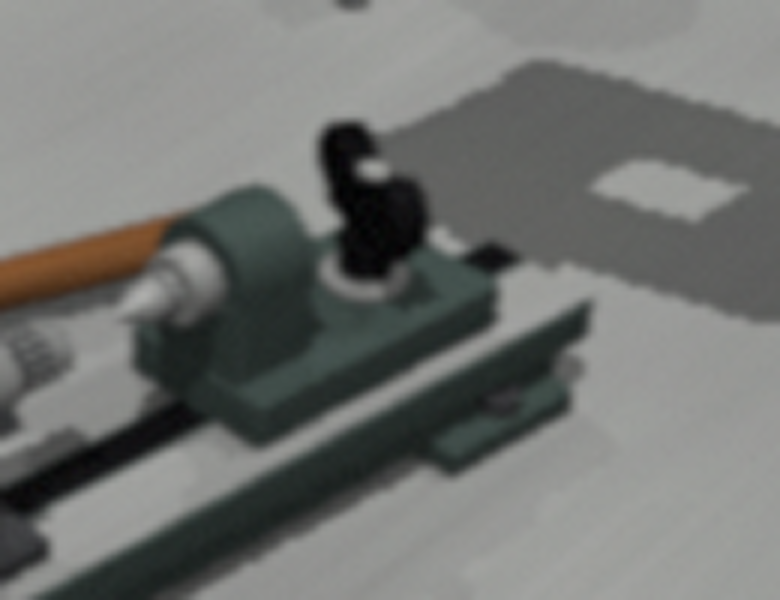

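The side crop shows the knob's middle at about (373,180), and I predicted (372,184), so the estimate holds and I can go down and grip.

>>> carry_out --targets '[{"dp":[0,0,12],"yaw":0},{"dp":[0,0,35],"yaw":0},{"dp":[0,0,60],"yaw":0},{"dp":[0,0,80],"yaw":0},{"dp":[0,0,92],"yaw":0},{"dp":[0,0,96],"yaw":0},{"dp":[0,0,96],"yaw":0}]'

```text
clock: 3.12
eef_pos: [531.1, -67.0, 100.3]
tcp_rot: [3.142, 0.0, 2.71]
contact_force: [-0.3, 0.5, 0.7]
opening: 0.4
grasp_force: 0.0
```

>>> carry_out --targets '[{"dp":[0,0,0],"yaw":0},{"dp":[0,0,0],"yaw":0},{"dp":[0,0,0],"yaw":0},{"dp":[0,0,0],"yaw":0},{"dp":[0,0,0],"yaw":0},{"dp":[0,0,0],"yaw":0}]' --fingers -1 --grip_force 60

```text
clock: 3.88
eef_pos: [531.7, -67.0, 101.1]
tcp_rot: [3.141, 0.002, 2.71]
contact_force: [-0.3, 0.3, 6.2]
opening: 0.15
grasp_force: 59.9
```

```bash
python3 -c "
from h import *
to([531,-67,100],155);print(r.sense()['wrist_torque'],r.sense()['grasp_force'])"
```

```text
now [531.7 -67.  101.1] [1.800e+02 1.000e-01 1.552e+02] F [-0.3  0.3  6.2] op 0.15 q [-0.13  0.39  1.94  0.    0.81 -1.27] t 3.875
dp 0.7 -0.3 1.1 yaw 0.24814967517158948 bed dir in tool 0.2927 0.9562
[ 0.15697489  0.03560845 -0.14333563] 59.86836496274918
```

>>> carry_out --targets '[{"dp":[0.6,1.9,-1],"yaw":0},{"dp":[1.5,4.8,-1],"yaw":0},{"dp":[2.6,8.6,-1],"yaw":0},{"dp":[3.8,12.4,-1],"yaw":0},{"dp":[5.0,16.3,-1],"yaw":0},{"dp":[6.1,20.1,-1],"yaw":0},{"dp":[7.3,23.9,-1],"yaw":0},{"dp":[8.2,26.8,-1],"yaw":0},{"dp":[8.8,28.7,-1],"yaw":0},{"dp":[8.8,28.7,-1],"yaw":0},{"dp":[8.8,28.7,-1],"yaw":0}]'

```text
clock: 5.25
eef_pos: [535.8, -37.1, 101.2]
tcp_rot: [3.141, 0.001, 2.71]
contact_force: [4.9, -0.4, -4.8]
opening: 0.149
grasp_force: 59.2
```

```bash
python3 -c "
from h import *
to([531,-67,100],155);s=r.sense();print((s['eef_pos']-M)@D, s['contact_force']@D,s['wrist_torque'])"
```

```text
now [535.8 -37.1 101.2] [1.800e+02 1.000e-01 1.553e+02] F [ 4.9 -0.4 -4.8] op 0.149 q [-0.07  0.39  1.94  0.    0.81 -1.21] t 5.25
dp -8.2 -29.2 1.2 yaw 0.26075395187368144 bed dir in tool 0.2925 0.9563
-148.4065076132308 0.26499930606024225 [-0.04996871 -0.82850296 -0.1186028 ]
```

>>> carry_out --targets '[{"dp":[0.7,1.9,0.5],"yaw":0},{"dp":[1.3,3.8,0.5],"yaw":0},{"dp":[1.9,5.7,0.5],"yaw":0}]'

```text
clock: 5.62
eef_pos: [536.6, -31.5, 101.2]
tcp_rot: [3.141, 0.002, 2.71]
contact_force: [4.0, -7.2, -0.7]
opening: 0.156
grasp_force: 59.9
```

>>> carry_out --targets '[{"dp":[0.3,1,0],"yaw":0},{"dp":[0.6,1.9,0],"yaw":0}]'

```text
clock: 5.88
eef_pos: [536.8, -30.0, 101.2]
tcp_rot: [-3.141, 0.002, 2.71]
contact_force: [4.4, -6.9, 0.1]
opening: 0.151
grasp_force: 60.0
```

>>> carry_out --targets '[{"dp":[0.3,1,0],"yaw":0},{"dp":[0.6,1.9,0],"yaw":0}]'

```text
clock: 6.12
eef_pos: [537.0, -28.0, 101.2]
tcp_rot: [-3.141, 0.002, 2.71]
contact_force: [4.2, -7.1, 0.0]
opening: 0.148
grasp_force: 60.0
```

>>> carry_out --targets '[{"dp":[0.3,1,0],"yaw":0},{"dp":[0.6,1.9,0],"yaw":0}]'

```text
clock: 6.38
eef_pos: [537.3, -26.2, 101.2]
tcp_rot: [-3.141, 0.002, 2.71]
contact_force: [4.5, -9.1, -0.3]
opening: 0.151
grasp_force: 60.0
```

```bash
python3 -c "
from h import *
to([531,-67,100],155);s=r.sense();print((s['eef_pos']-M)@D, s['contact_force']@D,s['wrist_torque'])
shot('side','s3.png',(230,140,430,260),4)"
```

```text
now [537.3 -26.2 101.2] [-1.800e+02  1.000e-01  1.553e+02] F [ 4.5 -9.1 -0.3] op 0.151 q [-0.05  0.4   1.93 -0.    0.81 -1.19] t 6.375
dp -11.3 -39.7 1.2 yaw 0.2911155335808928 bed dir in tool 0.292 0.9564
-137.43638657057028 -8.396032766579646 [-1.34503003 -0.68106377 -0.10622423]
```

View pics/s3.png

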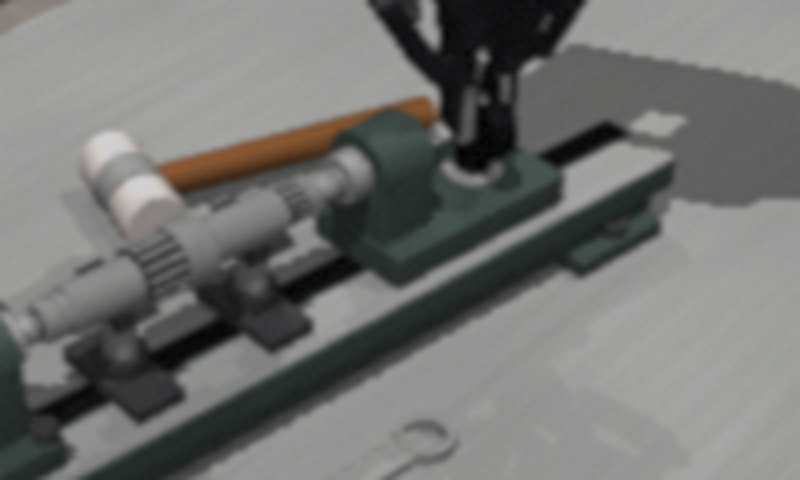

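>>> carry_out --targets '[{"dp":[0,0,0],"yaw":0},{"dp":[0,0,0],"yaw":0}]'

```text
clock: 6.68
eef_pos: [537.3, -26.1, 101.2]
tcp_rot: [-3.141, 0.002, 2.71]
contact_force: [4.5, -7.5, 0.3]
opening: 0.152
grasp_force: 59.9
```

>>> carry_out --targets '[{"dp":[0.15,0.5,0],"yaw":0},{"dp":[0.3,1,0],"yaw":0}]'

```text
clock: 6.92
eef_pos: [537.4, -25.3, 101.2]
tcp_rot: [-3.141, 0.002, 2.71]
contact_force: [3.4, -9.6, -0.3]
opening: 0.153
grasp_force: 60.0
```

>>> carry_out --targets '[{"dp":[0.15,0.5,0],"yaw":0},{"dp":[0.3,1,0],"yaw":0}]'

```text
clock: 7.18
eef_pos: [537.5, -24.4, 101.2]
tcp_rot: [-3.141, 0.002, 2.71]
contact_force: [3.8, -10.4, -0.1]
opening: 0.152
grasp_force: 60.0
```

```bash
python3 -c "
from h import *
to([531,-67,100],155);s=r.sense();print((s['eef_pos']-M)@D, s['contact_force']@D,s['wrist_torque'])
shot('top','t4.png',(180,150,420,240),3.3)"
```

```text
now [537.5 -24.4 101.2] [-1.799e+02  1.000e-01  1.553e+02] F [  3.8 -10.4  -0.1] op 0.152 q [-0.05  0.4   1.93 -0.    0.81 -1.18] t 7.175
dp -11.9 -41.4 1.2 yaw 0.29783335179615733 bed dir in tool 0.2918 0.9565
-135.61722518189427 -9.797942529126422 [-1.58252025 -0.62920416 -0.11842821]
```

View pics/t4.png

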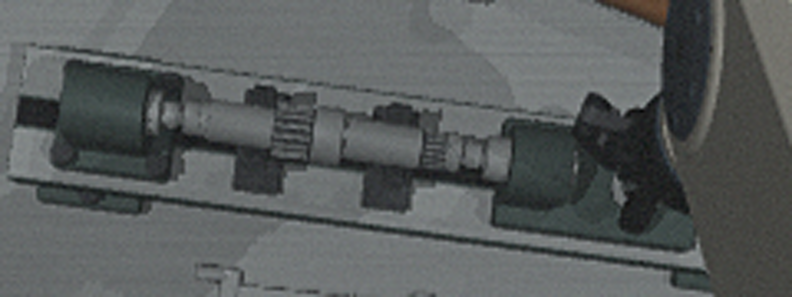

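>>> carry_out --targets '[{"dp":[0.15,0.5,0],"yaw":0},{"dp":[0.3,1,0],"yaw":0}]'

```text
clock: 7.48
eef_pos: [537.7, -23.5, 101.2]
tcp_rot: [-3.14, 0.003, 2.711]
contact_force: [4.8, -11.0, 0.5]
opening: 0.154
grasp_force: 60.0
```

>>> carry_out --targets '[{"dp":[0.15,0.5,0],"yaw":0},{"dp":[0.3,1,0],"yaw":0}]'

```text
clock: 7.72
eef_pos: [537.8, -22.6, 101.2]
tcp_rot: [-3.14, 0.002, 2.711]
contact_force: [4.1, -11.3, 0.3]
opening: 0.149
grasp_force: 60.0
```

```bash
python3 -c "
from h import *
to([531,-67,100],155);s=r.sense();print((s['eef_pos']-M)@D, s['contact_force']@D,s['wrist_torque'])
a=r.grab_frame('top')[175:220,300:345]; b=sum(r.grab_frame('side')[165:205,290:330].astype(float) for _ in range(6))/6
t=sum(r.grab_frame('top')[178:213,220:350].astype(float) for _ in range(6))/6
f=lambda i,s:cv2.resize(np.clip(i*1.6,0,255).astype('uint8'),None,fx=s,fy=s,interpolation=cv2.INTER_CUBIC)
A=f(t,6);B=f(b,9.5);o=np.zeros((A.shape[0]+B.shape[0],780,3),'uint8');o[:A.shape[0]]=A;o[A.shape[0]:,:B.shape[1]]=B
h=sum(r.grab_frame('side')[205:245,225:265].astype(float) for _ in range(6))/6;C=f(h,9.5);o[A.shape[0]:,390:770]=C[:,:380]
cv2.imwrite('pics/c5.png',o[:,:,::-1]);print(o.shape)"
```

```text
now [537.8 -22.6 101.2] [-1.799e+02  1.000e-01  1.553e+02] F [  4.1 -11.3   0.3] op 0.149 q [-0.04  0.4   1.93 -0.    0.81 -1.18] t 7.725
dp -12.4 -43.2 1.2 yaw 0.3030921503231525 bed dir in tool 0.2918 0.9565
-133.77519497813162 -10.613670651650216 [-1.81048255 -0.64834243 -0.15576646]
(590, 780, 3)
```

View pics/c5.png

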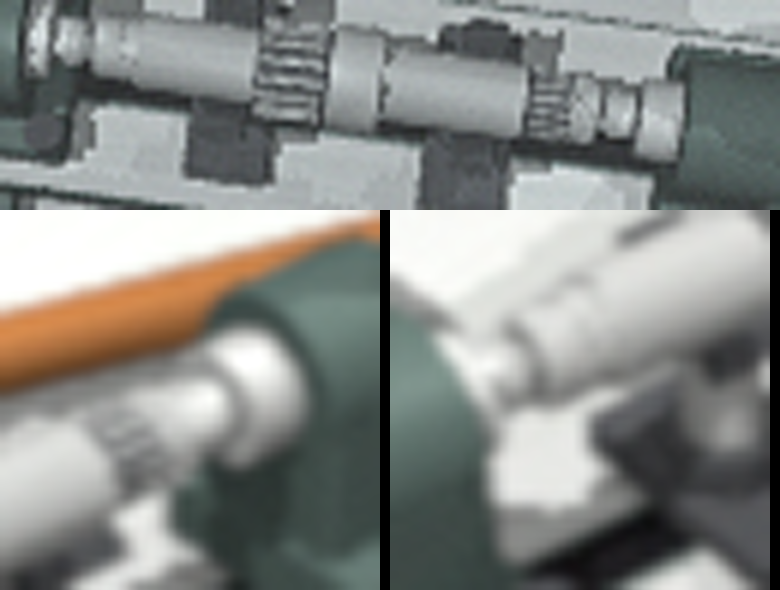

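The crop shows the headstock centre inside the shaft (about (90,50)) and the plunger's groove at (637,110), just ahead of the sleeve's mouth at (642,110). The force along the bed is about 10.6 N, which puts the spring centre back roughly 4.6 mm. I'll go 1.2 mm further, then start turning.

>>> carry_out --targets '[{"dp":[0.1,0.6,0],"yaw":0},{"dp":[0.2,1.2,0],"yaw":0},{"dp":[0.2,1.2,0],"yaw":0}]'

```text
clock: 9.05
eef_pos: [538.0, -21.5, 101.2]
tcp_rot: [-3.14, 0.002, 2.711]
contact_force: [4.1, -11.7, 1.7]
opening: 0.151
grasp_force: 60.1
```

>>> carry_out --targets '[{"dp":[0,0,0],"yaw":3},{"dp":[0,0,0],"yaw":7},{"dp":[0,0,0],"yaw":11},{"dp":[0,0,0],"yaw":15},{"dp":[0,0,0],"yaw":18},{"dp":[0,0,0],"yaw":18}]'

```text
clock: 9.8
eef_pos: [538.0, -21.4, 101.2]
tcp_rot: [-3.141, 0.003, 2.396]
contact_force: [3.3, -11.3, -0.1]
opening: 0.147
grasp_force: 60.0
```

```bash
python3 -c "
from h import *
to([531,-67,100],155);s=r.sense();print((s['eef_pos']-M)@D, s['contact_force']@D,s['wrist_torque'])
f=lambda i,s:cv2.resize(np.clip(i*1.6,0,255).astype('uint8'),None,fx=s,fy=s,interpolation=cv2.INTER_CUBIC)
t=sum(r.grab_frame('top')[185:211,300:340].astype(float) for _ in range(10))/10
cv2.imwrite('pics/c6.png',f(t,18)[:,:,::-1])
R=cv2.getRotationMatrix2D((20,13),0,1)
P=[M+D*a+[0,0,z] for a in (-20,-45) for z in (117,)];print(proj('top',P)-[300,185])"
```

```text
now [538.  -21.4 101.2] [-180.     0.2  137.3] F [  3.3 -11.3  -0.1] op 0.147 q [-0.04  0.4   1.93 -0.    0.81 -0.86] t 9.8
dp -25.8 -38.2 1.2 yaw -17.72897557278523 bed dir in tool 0.5735 0.8192
-132.61650006308406 -10.735589203246098 [-1.85941756 -0.6478853  -0.12978027]
[[20.37686698 10.38208321]
 [32.87682453 12.03894652]]
```

View pics/c6.png

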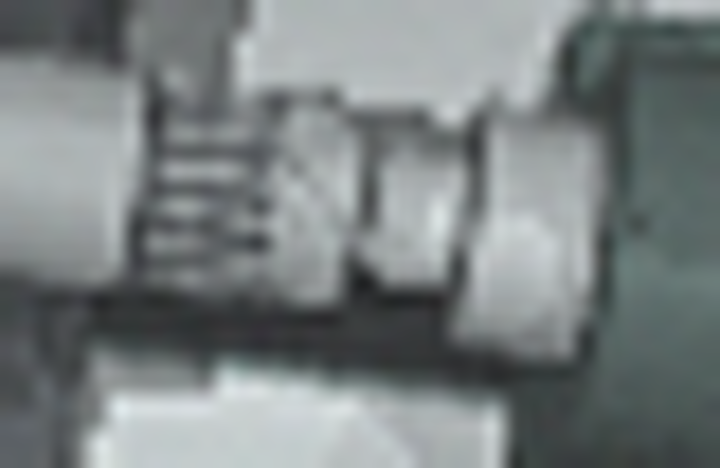

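The crop shows the shaft's end at x≈357 and the sleeve's mouth at x≈482. That is 13.7 mm of visible plunger, so it is pressed back about 5.3 mm. I'll add 0.8 mm and keep turning.

>>> carry_out --targets '[{"dp":[0.25,0.3,0],"yaw":0},{"dp":[0.5,0.65,0],"yaw":0},{"dp":[0.5,0.65,0],"yaw":4},{"dp":[0.5,0.65,0],"yaw":8},{"dp":[0.5,0.65,0],"yaw":12},{"dp":[0.5,0.65,0],"yaw":16},{"dp":[0.5,0.65,0],"yaw":20},{"dp":[0.5,0.65,0],"yaw":24},{"dp":[0.5,0.65,0],"yaw":28},{"dp":[0.5,0.65,0],"yaw":32},{"dp":[0.5,0.65,0],"yaw":35},{"dp":[0.5,0.65,0],"yaw":38}]'

```text
clock: 11.8
eef_pos: [538.2, -20.7, 101.2]
tcp_rot: [3.14, 0.003, 1.732]
contact_force: [4.0, -12.1, -0.1]
opening: 0.152
grasp_force: 59.7
```

```bash
python3 -c "
from h import *
to([531,-67,100],155);s=r.sense();print((s['eef_pos']-M)@D, s['contact_force']@D,s['wrist_torque'])"
```

```text
now [538.2 -20.7 101.2] [179.9   0.2  99.3] F [  4.  -12.1  -0.1] op 0.152 q [-0.04  0.4   1.93 -0.    0.81 -0.2 ] t 11.8
dp -44.5 -14.6 1.2 yaw -55.74970036407234 bed dir in tool 0.9564 0.2921
-131.9185982272915 -11.404864608904974 [-1.93664813 -0.7180195   0.19371689]
```

>>> carry_out --targets '[{"dp":[0,0,0],"yaw":3},{"dp":[0,0,0],"yaw":6},{"dp":[0,0,0],"yaw":8},{"dp":[0,0,0],"yaw":8}]'

```text
clock: 12.3
eef_pos: [538.3, -20.7, 101.2]
tcp_rot: [3.14, 0.003, 1.594]
contact_force: [4.0, -11.4, 0.7]
opening: 0.15
grasp_force: 59.8
```

```bash
python3 -c "
from h import *
to([531,-67,100],155);s=r.sense();print((s['eef_pos']-M)@D, s['contact_force']@D,s['wrist_torque'])"
```

```text
now [538.3 -20.7 101.2] [179.9   0.2  91.3] F [  4.  -11.4   0.7] op 0.15 q [-0.04  0.4   1.93 -0.    0.81 -0.06] t 12.3
dp -46.1 -8.4 1.2 yaw -63.69488032208483 bed dir in tool 0.9876 0.1571
-131.9064752859806 -10.76132387210088 [-1.98795958 -0.71625726 -0.03791925]
```

>>> carry_out --targets '[{"dp":[0,0,0],"yaw":2},{"dp":[0,0,0],"yaw":3},{"dp":[0,0,0],"yaw":3}]'

```text
clock: 12.68
eef_pos: [538.3, -20.6, 101.2]
tcp_rot: [3.14, 0.003, 1.542]
contact_force: [3.8, -11.2, 0.1]
opening: 0.152
grasp_force: 59.9
```

```bash
python3 -c "
from h import *
to([531,-67,100],155);s=r.sense();print((s['eef_pos']-M)@D, s['contact_force']@D,s['wrist_torque'])"
```

```text
now [538.3 -20.6 101.2] [1.799e+02 1.000e-01 8.840e+01] F [  3.8 -11.2   0.1] op 0.152 q [-0.04  0.4   1.93 -0.    0.81 -0.01] t 12.675
dp -46.6 -6.0 1.2 yaw -66.62995325947668 bed dir in tool 0.9943 0.1063
-131.7435005200801 -10.537487339363102 [-1.66653224 -0.70432743  0.52501468]
```

>>> carry_out --targets '[{"dp":[0,0,0],"yaw":1.5},{"dp":[0,0,0],"yaw":3},{"dp":[0,0,0],"yaw":3}]'

```text
clock: 13.05
eef_pos: [538.3, -20.1, 101.3]
tcp_rot: [3.14, 0.002, 1.491]
contact_force: [2.8, -8.1, 1.7]
opening: 0.15
grasp_force: 73.9
```

```bash
python3 -c "
from h import *
to([531,-67,100],155);s=r.sense();print((s['eef_pos']-M)@D, s['contact_force']@D,s['wrist_torque'])"
```

```text
now [538.3 -20.1 101.3] [1.799e+02 1.000e-01 8.540e+01] F [ 2.8 -8.1  1.7] op 0.15 q [-0.04  0.4   1.93 -0.    0.81  0.04] t 13.05
dp -47.3 -3.5 1.3 yaw -69.59953630433876 bed dir in tool 0.9985 0.0547
-131.26375482727101 -7.689507965699028 [-1.05307    -0.57295115  1.00203909]
```

The torque climbed to 1 N m, so the knob is at its stop. I'll ease off, open and lift.

>>> carry_out --targets '[{"dp":[0,0,0],"yaw":-2},{"dp":[0,0,0],"yaw":-2}]'

```text
clock: 13.3
eef_pos: [538.3, -20.4, 101.2]
tcp_rot: [3.14, 0.002, 1.526]
contact_force: [4.9, -9.4, 1.3]
opening: 0.149
grasp_force: 62.0
```

>>> carry_out --targets '[{"dp":[0,0,0],"yaw":0},{"dp":[0,0,0],"yaw":0},{"dp":[0,0,0],"yaw":0},{"dp":[0,0,0],"yaw":0}]' --fingers -0.2

```text
clock: 13.8
eef_pos: [537.2, -19.1, 100.7]
tcp_rot: [-3.141, -0.0, 1.523]
contact_force: [-0.4, 0.5, -0.1]
opening: 0.401
grasp_force: 0.0
```

>>> carry_out --targets '[{"dp":[0,0,-10],"yaw":0},{"dp":[0,0,-35],"yaw":0},{"dp":[0,0,-70],"yaw":0},{"dp":[-30,0,-110],"yaw":0},{"dp":[-80,0,-140],"yaw":0},{"dp":[-130,0,-150],"yaw":0},{"dp":[-180,0,-150],"yaw":0},{"dp":[-200,0,-150],"yaw":0},{"dp":[-200,0,-150],"yaw":0}]'

```text
clock: 14.92
eef_pos: [527.6, -219.7, 251.0]
tcp_rot: [-3.142, -0.0, 1.521]
contact_force: [0.4, 0.2, 0.2]
opening: 0.402
grasp_force: 0.0
```

```bash
python3 -c "
from h import *
to([531,-67,100],155)
f=lambda i,s:cv2.resize(np.clip(i*1.5,0,255).astype('uint8'),None,fx=s,fy=s,interpolation=cv2.INTER_CUBIC)
t=sum(r.grab_frame('top')[165:235,180:440].astype(float) for _ in range(6))/6
A=f(t,3);B=f(t[20:46,120:160],14);o=np.zeros((A.shape[0]+B.shape[0],780,3),'uint8');o[:A.shape[0]]=A;o[A.shape[0]:,:B.shape[1]]=B
cv2.imwrite('pics/c7.png',o[:,:,::-1])"
```

```text
now [ 527.6 -219.7  251. ] [-180.    -0.    87.1] F [0.4 0.2 0.2] op 0.402 q [-0.4   0.26  1.74  0.    1.15 -0.35] t 14.925
dp 152.7 -4.2 151.0 yaw -67.85703163717008 bed dir in tool 0.9964 0.085
```

View pics/c7.png

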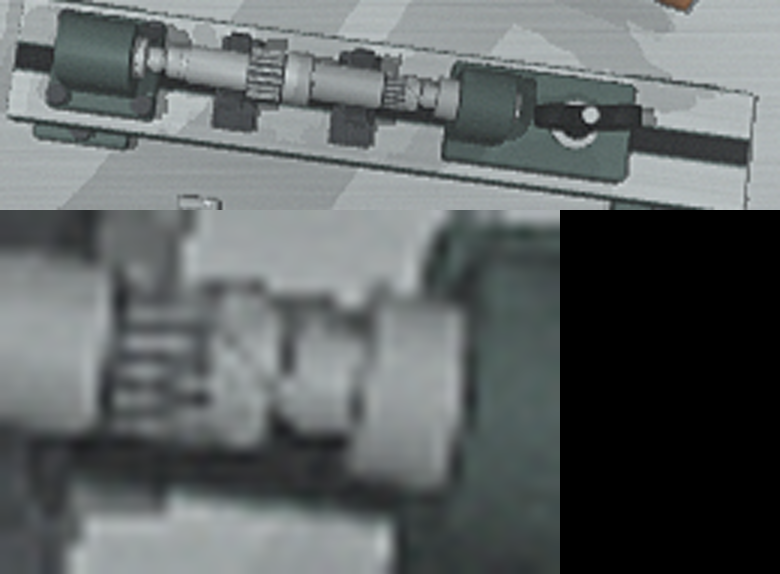

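The wing now lies nearly along the bed, from (540,114) to (640,118). The tailstock has stayed put, with about 13 mm of plunger visible (x 278 to 370 in the lower crop), which is half stroke. I'm handing it in.

```bash
python3 -c "
from rig import r
print(r.sign_off())"
```

```text
the job is handed in; nothing more can be done
None
```

The job is handed in: the shaft sits on both centres, the spring centre is pressed back about 6 mm, and the knob is turned to its stop; the tailstock held when I let go, the arm never went near the things around it, and the clock stood at about 15 s.

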